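# Line up the beaker size range on the ware board

## Task

Stand the four handleless clay beakers on the row of terracotta discs in order of size, one to a disc and well centred, with the smallest at the end next to the blue block and the largest at the end next to the grey one. They are fragile: set each down upright rather than letting it drop, and do not knock any over. Leave the mug with the handle, which stands among them, where it is.

Things in the scene. Friction and masses are not known exactly. Their poses are not given: they have to be found in the camera images.
- beaker_50: The smallest of the four straight-sided white clay beakers without a handle: open at the top, outer diameter 42 mm all the way up (the lowest 6 mm draw in by 3 mm), 50 mm tall, wall 4 mm, about 70 g, standing upright on the table. Origin: centre of its underside; z up.
- beaker_66: The second smallest of the four straight-sided white clay beakers without a handle: open at the top, outer diameter 50 mm all the way up (the lowest 6 mm draw in by 3 mm), 66 mm tall, wall 4 mm, about 110 g, standing upright on the table. Origin: centre of its underside; z up.
- beaker_82: The second largest of the four straight-sided white clay beakers without a handle: open at the top, outer diameter 58 mm all the way up (the lowest 6 mm draw in by 3 mm), 82 mm tall, wall 4 mm, about 160 g, standing upright on the table. Origin: centre of its underside; z up.
- beaker_98: The largest of the four straight-sided white clay beakers without a handle: open at the top, outer diameter 66 mm all the way up (the lowest 6 mm draw in by 3 mm), 98 mm tall, wall 4 mm, about 220 g, standing upright on the table. Origin: centre of its underside; z up.
- disc_1: Terracotta setter disc, the row's left end (robot's left, +y): 80 mm in diameter, 4 mm thick, fixed. Four such discs lie in a straight row, 105 mm apart, on a pale wooden ware board (530 x 140 x 12 mm, fixed; place and heading vary). Origin: centre of the disc's underside; its top is 4 mm higher, 16 mm above the table. y runs along the row to the left, x across the board.
- disc_2: Terracotta setter disc, second from the left: 80 mm in diameter, 4 mm thick, fixed. Four such discs lie in a straight row, 105 mm apart, on a pale wooden ware board (530 x 140 x 12 mm, fixed; place and heading vary). Origin: centre of the disc's underside; its top is 4 mm higher, 16 mm above the table. y runs along the row to the left, x across the board.
- disc_3: Terracotta setter disc, third from the left: 80 mm in diameter, 4 mm thick, fixed. Four such discs lie in a straight row, 105 mm apart, on a pale wooden ware board (530 x 140 x 12 mm, fixed; place and heading vary). Origin: centre of the disc's underside; its top is 4 mm higher, 16 mm above the table. y runs along the row to the left, x across the board.
- disc_4: Terracotta setter disc, the row's right end (-y): 80 mm in diameter, 4 mm thick, fixed. Four such discs lie in a straight row, 105 mm apart, on a pale wooden ware board (530 x 140 x 12 mm, fixed; place and heading vary). Origin: centre of the disc's underside; its top is 4 mm higher, 16 mm above the table. y runs along the row to the left, x across the board.
- blue_block: Blue block, 36 x 36 mm and 30 mm high, fixed on the ware board beyond one end of the row, 82 mm from the centre of the end disc; at some starts the left end, at others the right. A like block in grey stands at the other end. It marks the end where the smallest beaker belongs. Origin: centre of its underside.
- handled_mug: White clay mug with a handle, loose, not part of the row: 76 mm in diameter, 100 mm tall; the handle stands out 29 mm along its own +y and points roughly towards the robot. Origin: centre of its underside. A brush and a wooden rib lie among it and the beakers; the mugs on the grey slab at the back are fixed.

How it is judged:
By the outcome, as a careful person would: the job done as asked, in the order asked, and still so for the second after the job is handed in, with the robot touching nothing.
It also fails if it takes over 90 s, if anything falls off the work surface, if the arm or the gripper's body presses on something with over 40 N, if the wrist force passes 120 N, or if a joint passes its speed limit or range.

## Robot

A 7-joint arm with a two-finger parallel gripper is mounted at the origin on the work surface. World frame = base frame: x ahead of the robot, y to its left, z up, the work surface at z = 0. Lengths are in mm, angles in degrees, forces in N, time in s.
With the tool pointing down it reaches from about 350 to 900 mm from the base axis. Payload 19.9 kg.
Tool frame: the origin (TCP) lies midway between the tips of the shut fingers; the grasp point (between the pads) lies arm.hold_point_z behind it (arm.hold_point_z is the distance from the TCP to the grasp point, in mm); z points along the fingers, y is the line along which they close (so a half turn about z gives the same grasp; the last joint's range is limited). The gripper opens to 85 mm and grips with 20 to 120 N. Pads are 22 mm wide; open, the fingers measure 114 mm over their backs; the gripper's body (76 mm by 85 mm) begins 54 mm behind the grasp point. The pads swing forward as they close: fully open they stand 13 mm farther back than shut.
Start: joints at [-78.696, 23.915, -0.59, 92.452, 0.269, 63.638, -3.037], TCP at [147.826, 607.247, 231.26] pointing down, gripper open.
Joint ranges: [-161.28, 161.28], [-22.2, 115.67], [-73.04, 71.86], [3.21, 147.25], [-68.34, 248.33], [10.77, 114.83], [-161.83, 161.83]. Speed limits (degrees/s): [108.29, 108.29, 136.94, 136.94, 172.46, 172.46, 172.46].

## Interface

Orientations are given as [roll, pitch, yaw] about the fixed x, y, z axes, in that order (R = Rz(yaw) Ry(pitch) Rx(roll)).
In Python, from bench import arm gives the robot as it stands.
- The arm moves only by the tool apply_moves, never from a script. Its argument "rows" is a list of rows, each an object with "xyz": the shift along the world's x, y, z in m, a list of three; "angular": the turn, a rotation vector about the world's x, y, z in degrees, a list of three. In form: [{"xyz": [tx, ty, tz], "angular": [ax, ay, az]}, ...]. A call has 1 to 5 rows; each row shifts and turns the commanded pose from where the row before left it; what a row does not reach is not made up. A row lasts 1/8 s, in which the tool goes at most 62.5 mm and 10.7 degrees, less where a joint would pass 70% of its speed; a pose out of reach is approached as far as the arm can. A call is refused whole if a number of a shift passes 0.0625 or a number of a turn 10.7, either way. A call with a gripper value outside its range is refused whole. "jaw" is the opening, from 0 (shut) to 1 (fully open), set as the call begins (left out, the last holds). The fingers move at their own pace and stop on an object; "squeeze" is the grip in N (left out, the last holds). Time passes only in rows, so rows that do not move let the fingers close. It gives the time, the measured TCP pose, the force, the opening and the grip force at its end, in the units of the state.
- arm.read_state(): the state, without advancing time (a new reading comes with each control period).
- arm.get_image(name): name is "side" or "top" or "wrist"; returns the picture (420x560x3 uint8, red, green, blue); there is no depth.
- arm.camera_model(name): a dict with "vertical_fov" (degrees; the focal length in pixels is half the picture's height over the tangent of half this angle, whatever the lens; pixels are square), "cx", "cy" (the principal point, pixels), "position" and "rotation" of the camera in the world. Camera axes: x right, y up, looking along -z (the intrinsics and any distortion apply to the point x, -y, -z); pixel columns grow to the right and rows downward; lengths in mm; the calibration is good to about 2 mm. A picture is of the moment at which its call begins: read the wrist's pose just before it. camera_model takes no time and is no camera call; for the wrist camera it gives the pose at the moment of the call.
- arm.hand_in(): hands the job in; it is judged then, once.
Trained networks look in the newest picture that a camera, given by its name, has taken for a name from the list of things; names that differ only in an ending like _2 or _b are one class to them, and where a whole thing is asked for, a point or a joint stands for the part that bears it (a point fixed in the world has none). Each returns a list of dicts, best first, with "conf" (0 to 1); they miss things now and then, are a little off and sometimes report something else, mostly with a low value. They report only what shows in the picture. A call takes as long as a camera call.
- arm.boxes_of(target, camera): "position" ([x, y, z] in mm, in world coordinates, good to about 4 mm: the middle of the surface that is visible of it).
- arm.trace(target, camera): "mask" (420x560 bool, what is visible of it).
The state is a dict: "time": time; "joint_pos": joint angles; "joint_velocities": joint speeds; "joint_torque": joint torques, N m; "tcp_pos": TCP position; "tool_rot": TCP orientation; "force": force on the tool from outside, world axes, zero at the start; "torque": the same for the moment, N m; "width": opening from 0.0 (shut) to 1.0 (fully open); "grasp_force": force on a finger pad.
Only numpy, scipy, OpenCV 4.12 (cv2) and the standard library are available. Lean on these libraries where they do the work, as an engineer would, in place of code of your own. Each camera call takes 0.05 s, during which the arm holds its last target. There are 200 camera calls.

## Working session

There is one attempt and no reset: what is moved stays moved. The work goes in short steps, Python scripts to look and compute and a tool call to move; the robot and the scene stay as the last step left them, time stands still between calls to the robot, and variables do not carry over. Pictures are saved under pics/ and viewed, at most 14 in all, crops included, and the job is handed in when it is done.

Besides the shell and the picture viewer there is one more tool, called as name(argument=value, ...), one argument or row to a line, values as JSON. apply_moves: Moves the arm, as the interface text tells. Its arguments: {"type":"object","properties":{"rows":{"type":"array"},"jaw":{"type":"number"},"squeeze":{"type":"number"}},"required":["rows"]}

```bash
mkdir -p pics; ls
python3 - <<'E'
from bench import arm
import cv2,numpy as np
s=arm.read_state();print({k:np.round(v,2).tolist() for k,v in s.items()},arm.hold_point_z)
a=arm.get_image("top");b=arm.get_image("side")
cv2.imwrite("pics/top.png",a[...,::-1]);cv2.imwrite("pics/side.png",b[...,::-1])
for n in("top","side"):print(n,{k:np.round(v,3).tolist() for k,v in arm.camera_model(n).items() if not isinstance(v,str)})
print(arm.camera_model("top").keys())
for n in("beaker_50","beaker_66","beaker_82","beaker_98","disc_1","blue_block","handled_mug"):
    for d in arm.boxes_of(n,"top")[:5]:print(n,round(d["conf"],2),np.round(d["position"],1).tolist())
E
```

```text
pics
{'time': 0.0, 'joint_pos': [-78.69, 23.95, -0.59, 92.49, 0.27, 63.64, -3.04], 'joint_velocities': [-0.0, 0.0, 0.03, -0.0, -0.07, 0.05, 0.09], 'joint_torque': [0.0, -86.45, 0.68, -43.49, 0.02, 0.01, 0.0], 'tcp_pos': [147.78, 606.9, 230.66], 'tool_rot': [-179.93, 0.01, 166.32], 'force': [-0.56, -0.11, 0.18], 'torque': [-0.01, -0.01, -0.05], 'grasp_force': 0.0, 'width': 1.0} 18.700000000000003
top {'vertical_fov': 57.814, 'cx': 273.261, 'cy': 208.141, 'position': [385.867, -6.268, 940.451], 'rotation': [8.409, 0.009, -91.678]}
side {'vertical_fov': 47.682, 'cx': 282.047, 'cy': 200.821, 'position': [258.719, -708.627, 926.751], 'rotation': [40.812, -0.032, -20.32]}
dict_keys(['vertical_fov', 'cx', 'cy', 'position', 'rotation'])
beaker_50 0.86 [471.4, 200.8, 51.0]
beaker_50 0.78 [551.9, 416.3, 49.1]
beaker_50 0.69 [528.3, -418.9, 42.8]
beaker_50 0.62 [471.8, -18.9, 7.0]
beaker_66 0.86 [471.4, 200.8, 51.0]
beaker_66 0.78 [551.9, 416.3, 49.1]
beaker_66 0.69 [528.3, -418.9, 42.8]
beaker_66 0.62 [471.8, -18.9, 7.0]
beaker_82 0.86 [471.4, 200.8, 51.0]
beaker_82 0.78 [551.9, 416.3, 49.1]
beaker_82 0.69 [528.3, -418.9, 42.8]
beaker_82 0.62 [471.8, -18.9, 7.0]
beaker_98 0.86 [471.4, 200.8, 51.0]
beaker_98 0.78 [551.9, 416.3, 49.1]
beaker_98 0.69 [528.3, -418.9, 42.8]
beaker_98 0.62 [471.8, -18.9, 7.0]
disc_1 0.87 [607.1, -69.9, 13.9]
disc_1 0.83 [611.7, 132.3, 17.4]
disc_1 0.65 [606.5, -178.6, 18.9]
disc_1 0.58 [608.4, 28.8, 14.3]
disc_1 0.4 [525.4, -415.0, 41.9]
blue_block 0.67 [472.4, -13.3, 10.8]
blue_block 0.56 [609.3, 215.0, 40.1]
handled_mug 0.95 [450.1, -212.9, 44.2]
```

View pics/top.png

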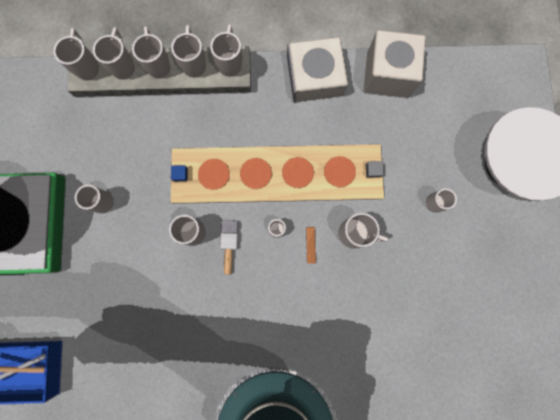

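View pics/side.png

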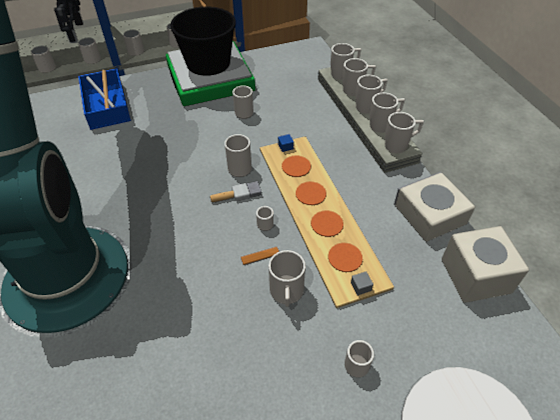

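Top view: the blue block is at (179,173), so the left end takes the smallest. The grey block is at (375,169). The beakers are at (88,198), (184,230), (277,228) and (445,200), and the mug is at (362,230). Next I fit cylinder silhouettes to get sizes and positions.

```bash
cat > h.py <<'E'
from bench import arm
import numpy as np,cv2
from scipy.spatial.transform import Rotation as Ro
from scipy.optimize import minimize
def proj(P,cm):
    R=np.array(cm["rotation"],float)
    R=R if R.shape==(3,3) else Ro.from_euler("xyz",R,degrees=True).as_matrix()
    f=210/np.tan(np.radians(cm["vertical_fov"]/2))
    p=(np.atleast_2d(P)-cm["position"])@R
    return np.c_[cm["cx"]+f*p[:,0]/-p[:,2],cm["cy"]-f*p[:,1]/-p[:,2]]
t=np.linspace(0,2*np.pi,60,endpoint=False);C=np.c_[np.cos(t),np.sin(t)]
def cyl(x,y,D,H,z0=0):
    r=D/2
    return np.vstack([np.c_[C*q+[x,y],np.full(60,z0+h)] for q,h in((r-3,0),(r,6),(r,H))])
def sil(P,cm):
    m=np.zeros((420*4,560*4),np.uint8)
    h=cv2.convexHull(((proj(P,cm)+.5)*4-.5).astype(np.float32))
    cv2.fillPoly(m,[np.round(h).astype(np.int32)],1)
    return cv2.resize(m.astype(np.float32),(560,420),interpolation=cv2.INTER_AREA)
def fit(mask,cm,D,H,x0,z0=0):
    m=mask.astype(np.float32)
    def c(p):
        s=sil(cyl(*p,D,H,z0),cm);return 1-np.minimum(s,m).sum()/np.maximum(s,m).sum()
    r=minimize(c,x0,method="Nelder-Mead",options=dict(initial_simplex=[x0,[x0[0]+8,x0[1]],[x0[0],x0[1]+8]],xatol=.2,fatol=1e-4))
    return r.x,r.fun
S={50:42,66:50,82:58,98:66}
E
python3 - <<'E'
from h import *
for cam in("top","side"):
    arm.get_image(cam);cm=arm.camera_model(cam)
    for d in arm.trace("beaker_50",cam)[:6]:
        m=d["mask"];ys,xs=np.nonzero(m);px=[xs.mean(),ys.mean()]
        x0=min([(471,200),(552,416),(528,-419),(472,-19)],key=lambda q:np.hypot(*(proj([[*q,35]],cm)[0]-px)))
        print(cam,round(d["conf"],2),np.round(px),m.sum(),x0)
        if np.hypot(*(proj([[*x0,35]],cm)[0]-px))<20:
            for H,D in S.items():
                x,e=fit(m,cm,D,H,x0);print("   ",H,np.round(x,1),round(e,3))
    ds=[]
    for d in arm.trace("disc_1",cam)[:6]:
        ys,xs=np.nonzero(d["mask"]);px=np.array([xs.mean(),ys.mean()])
        r=minimize(lambda p:((proj([[*p,16]],cm)[0]-px)**2).sum(),[607,0],method="Nelder-Mead").x
        print("disc",cam,round(d["conf"],2),np.round(px,1),d["mask"].sum(),np.round(r,1))
E
```

```text
top 0.78 [277. 228.] 261 (472, -19)
    50 [471.1 -16.6] 0.069
    66 [468.6 -13.3] 0.351
    82 [460.6 -13.6] 0.528
    98 [457.2  -9. ] 0.646
top 0.74 [187. 231.] 889 (471, 200)
    50 [464.6 210.5] 0.629
    66 [474. 206.] 0.45
    82 [470.5 195.5] 0.233
    98 [468.7 190.7] 0.047
top 0.67 [441. 200.] 529 (528, -419)
    50 [ 528.2 -421.9] 0.265
    66 [ 526.4 -414. ] 0.098
    82 [ 520.5 -402.9] 0.36
    98 [ 522.3 -389.7] 0.523
top 0.62 [298. 172.] 784 (472, -19)
disc top 0.79 [298.  172.2] 756 [611.2 -74.3]
disc top 0.71 [339.6 171.4] 789 [ 610.2 -178.2]
disc top 0.68 [255.3 173.6] 750 [610.8  32. ]
disc top 0.6 [213.7 174. ] 817 [612.7 135.6]
side 0.97 [239. 154.] 908 (471, 200)
    50 [468.4 183.3] 0.629
    66 [467.8 187.7] 0.432
    82 [469.9 193.1] 0.192
    98 [470.1 192.1] 0.086
side 0.84 [243. 101.] 590 (552, 416)
    50 [550.5 408.2] 0.529
    66 [552.2 416.9] 0.277
    82 [551.8 416. ] 0.041
    98 [551.2 418.8] 0.279
side 0.72 [265. 218.] 347 (472, -19)
    50 [470.6 -18.3] 0.116
    66 [474.  -15.5] 0.421
    82 [473.1  -9.8] 0.592
    98 [479.1  -8.7] 0.699
side 0.7 [359. 358.] 840 (528, -419)
    50 [ 527.2 -415.6] 0.304
    66 [ 525.6 -414.1] 0.047
    82 [ 527.3 -410.9] 0.32
    98 [ 526.5 -406. ] 0.494
disc side 0.91 [310.5 192.6] 580 [610.6  29.7]
disc side 0.87 [346.2 256.3] 735 [ 612.1 -180.5]
disc side 0.77 [327.2 222.6] 625 [611.  -75.2]
disc side 0.66 [296.2 165.4] 513 [588.7   0. ]
```

Both cameras agree on the poses:

| Thing | x, y (mm) |
|---|---|
| beaker_98 | 469.5, 191.4 |
| beaker_82 | 551.8, 416 |
| beaker_66 | 526, -414 |
| beaker_50 | 471, -17.5 |
| discs | x ≈ 611, y ≈ 135 / 30.5 / -74.5 / -179.5 |

I start with beaker_98.

apply_moves(
  rows=[
    {"xyz": [0.032, -0.0415, 0], "angular": [0, 0, -7.6]},
    {"xyz": [0.032, -0.0415, 0], "angular": [0, 0, -7.6]},
    {"xyz": [0.032, -0.0415, 0], "angular": [0, 0, -7.6]},
    {"xyz": [0.032, -0.0415, 0], "angular": [0, 0, -7.6]},
    {"xyz": [0.032, -0.0415, 0], "angular": [0, 0, -7.6]},
  ],
  jaw=1,
  squeeze=30,
)

```text
time: 1.38
tcp_pos: [308.7, 398.4, 231.5]
tool_rot: [180.0, -0.0, 128.1]
force: [1.2, 0.3, -0.7]
width: 0.999
grasp_force: 0.0
```

apply_moves(
  rows=[
    {"xyz": [0.032, -0.0415, 0], "angular": [0, 0, -7.6]},
    {"xyz": [0.032, -0.0415, 0], "angular": [0, 0, -7.6]},
    {"xyz": [0.032, -0.0415, 0], "angular": [0, 0, -7.6]},
    {"xyz": [0.032, -0.0415, 0], "angular": [0, 0, -7.6]},
    {"xyz": [0.0, 0.0, 0], "angular": [0, 0, 0]},
  ],
)

```text
time: 2.0
tcp_pos: [437.8, 230.6, 231.5]
tool_rot: [180.0, 0.0, 97.5]
force: [-0.1, 0.6, -0.3]
width: 1.002
grasp_force: 0.0
```

apply_moves(
  rows=[
    {"xyz": [0.0157, -0.0194, -0.03], "angular": [0, 0, -3.7]},
    {"xyz": [0.0157, -0.0194, -0.03], "angular": [0, 0, -3.7]},
    {"xyz": [0, 0, -0.03], "angular": [0, 0, 0]},
    {"xyz": [0, 0, 0], "angular": [0, 0, 0]},
  ],
)

```text
time: 2.5
tcp_pos: [466.0, 194.9, 139.9]
tool_rot: [-179.8, 0.1, 90.6]
force: [0.2, 0.0, -0.3]
width: 1.002
grasp_force: 0.0
```

Run:
```python
from h import *
cm=arm.camera_model("wrist");s=arm.read_state();im=arm.get_image("wrist")
print(s["tcp_pos"],s["tool_rot"]);print({k:np.round(v,2).tolist() for k,v in cm.items()})
cv2.imwrite("pics/w1.png",im[...,::-1])
for p in proj(np.array([[469.5,191.4,98],[469.5,191.4,0],[469.5+33,191.4,98],[469.5,191.4+33,98]]),cm):print(p)
```

```text
[466.03923546 194.91548492 139.87660036] [-1.79825004e+02  1.03636692e-01  9.05727909e+01]
{'vertical_fov': 66.7, 'cx': 281.05, 'cy': 207.82, 'position': [466.24, 280.33, 282.49], 'rotation': [-19.28, 0.1, 0.6]}
[285.23088287 243.97603473]
[284.11390766 197.79851597]
[336.95550911 244.50500065]
[286.03678457 194.41971649]
```

View pics/w1.png

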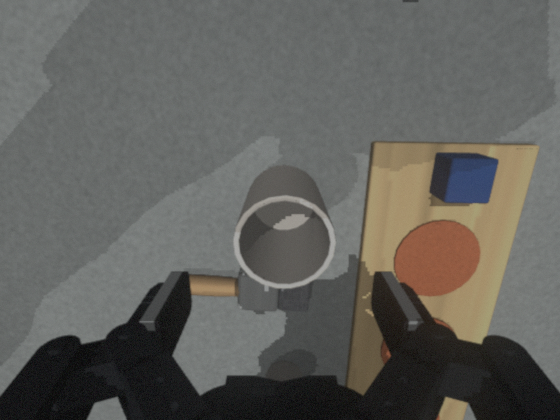

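The wrist view shows the beaker_98 rim centred at about (284,242), against (285,244) predicted, so it is where expected. I descend on it.

apply_moves(
  rows=[
    {"xyz": [0.003, -0.003, -0.03], "angular": [0, 0, -0.5]},
    {"xyz": [0, 0, -0.035], "angular": [0, 0, 0]},
    {"xyz": [0, 0, -0.03], "angular": [0, 0, 0]},
    {"xyz": [0, 0, 0], "angular": [0, 0, 0]},
  ],
)

```text
time: 3.05
tcp_pos: [469.8, 192.4, 46.2]
tool_rot: [-179.9, 0.0, 90.1]
force: [0.7, -0.8, 0.7]
width: 1.002
grasp_force: 0.0
```

apply_moves(
  rows=[
    {"xyz": [0, 0, 0], "angular": [0, 0, 0]},
    {"xyz": [0, 0, 0], "angular": [0, 0, 0]},
    {"xyz": [0, 0, 0], "angular": [0, 0, 0]},
  ],
  jaw=0,
)

```text
time: 3.42
tcp_pos: [470.9, 192.6, 48.2]
tool_rot: [179.9, -0.1, 90.0]
force: [-3.0, -1.1, 7.9]
width: 0.76
grasp_force: 30.9
```

apply_moves(
  rows=[
    {"xyz": [0, 0, 0.015], "angular": [0, 0, 0]},
    {"xyz": [0, 0, 0.025], "angular": [0, 0, 0]},
    {"xyz": [0, -0.01, 0.02], "angular": [0, 0, 0]},
    {"xyz": [0.015, -0.03, 0], "angular": [0, 0, 0]},
    {"xyz": [0.018, -0.045, 0], "angular": [0, 0, 0]},
  ],
)

```text
time: 4.05
tcp_pos: [504.0, 107.4, 108.3]
tool_rot: [179.9, -0.1, 90.2]
force: [0.6, -0.1, -2.4]
width: 0.757
grasp_force: 34.8
```

apply_moves(
  rows=[
    {"xyz": [0.02, -0.05, 0], "angular": [0, 0, 0]},
    {"xyz": [0.02, -0.05, 0], "angular": [0, 0, 0]},
    {"xyz": [0.02, -0.05, 0], "angular": [0, 0, 0]},
    {"xyz": [0.02, -0.05, 0], "angular": [0, 0, 0]},
    {"xyz": [0.015, -0.045, 0], "angular": [0, 0, 0]},
  ],
)

```text
time: 4.68
tcp_pos: [599.1, -139.9, 108.2]
tool_rot: [179.9, 0.0, 90.0]
force: [0.0, 0.3, -2.6]
width: 0.757
grasp_force: 34.8
```

apply_moves(
  rows=[
    {"xyz": [0.01, -0.03, 0], "angular": [0, 0, 0]},
    {"xyz": [0.003, -0.012, 0], "angular": [0, 0, 0]},
    {"xyz": [0, 0, 0], "angular": [0, 0, 0]},
    {"xyz": [0, 0, 0], "angular": [0, 0, 0]},
  ],
)

```text
time: 5.18
tcp_pos: [611.3, -178.5, 106.7]
tool_rot: [180.0, -0.0, 90.1]
force: [0.3, 1.1, -2.1]
width: 0.754
grasp_force: 34.8
```

Run:
```python
from h import *
s=arm.read_state();im=arm.get_image("side");cm=arm.camera_model("side")
print(s["tcp_pos"],s["tool_rot"],s["width"],s["grasp_force"],s["force"])
cv2.imwrite("pics/s2.png",cv2.resize(im[150:400,200:500,::-1],None,fx=2,fy=2))
for d in arm.trace("disc_1","side")[:6]:
    ys,xs=np.nonzero(d["mask"]);px=np.array([xs.mean(),ys.mean()])
    r=minimize(lambda p:((proj([[*p,16]],cm)[0]-px)**2).sum(),[607,30],method="Nelder-Mead").x
    print("disc",round(d["conf"],2),np.round(px,1),d["mask"].sum(),np.round(r,1))
```

```text
[ 611.27711131 -178.46068315  106.67716229] [ 1.79994261e+02 -3.85073560e-02  9.01041983e+01] 0.7536137382617364 34.76370433811098 [ 0.25528433  1.0522615  -2.1129248 ]
disc 0.96 [311.6 192.5] 574 [613.4  28.9]
disc 0.74 [345.2 261.2] 553 [ 604.2 -192. ]
disc 0.69 [319.5 224.5] 294 [591.3 -74.1]
disc 0.55 [296.1 165.8] 482 [611.4 132.9]
```

View pics/s2.png

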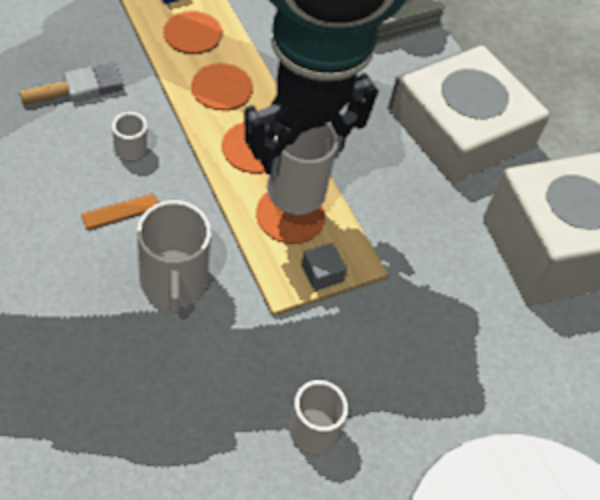

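The beaker hangs upright above disc 4, about 58 mm up. I lower it slowly.

apply_moves(
  rows=[
    {"xyz": [0, -0.0005, -0.015], "angular": [0, 0, 0]},
    {"xyz": [0, 0, -0.015], "angular": [0, 0, 0]},
    {"xyz": [0, 0, -0.007], "angular": [0, 0, 0]},
    {"xyz": [0, 0, -0.002], "angular": [0, 0, 0]},
    {"xyz": [0, 0, 0], "angular": [0, 0, 0]},
  ],
)

```text
time: 5.9
tcp_pos: [611.3, -180.7, 67.3]
tool_rot: [-180.0, 0.0, 90.0]
force: [0.5, -0.0, -2.0]
width: 0.755
grasp_force: 34.8
```

apply_moves(
  rows=[
    {"xyz": [0, 0, -0.0015], "angular": [0, 0, 0]},
    {"xyz": [0, 0, -0.001], "angular": [0, 0, 0]},
    {"xyz": [0, 0, 0], "angular": [0, 0, 0]},
  ],
)

```text
time: 6.28
tcp_pos: [611.2, -180.5, 64.8]
tool_rot: [-180.0, 0.0, 90.0]
force: [0.2, -0.2, -2.7]
width: 0.76
grasp_force: 34.8
```

apply_moves(
  rows=[
    {"xyz": [0, 0.001, -0.001], "angular": [0, 0, 0]},
    {"xyz": [0, 0, 0], "angular": [0, 0, 0]},
  ],
)

```text
time: 6.52
tcp_pos: [611.3, -180.1, 64.3]
tool_rot: [180.0, 0.0, 90.0]
force: [-3.3, -1.0, 5.9]
width: 0.755
grasp_force: 35.3
```

apply_moves(
  rows=[
    {"xyz": [0, 0, -0.001], "angular": [0, 0, 0]},
    {"xyz": [0, 0, 0], "angular": [0, 0, 0]},
  ],
)

```text
time: 6.78
tcp_pos: [611.4, -180.3, 64.2]
tool_rot: [180.0, 0.0, 90.0]
force: [-8.7, -0.2, 19.4]
width: 0.755
grasp_force: 36.2
```

apply_moves(
  rows=[
    {"xyz": [0, 0, 0.001], "angular": [0, 0, 0]},
    {"xyz": [0, 0, 0], "angular": [0, 0, 0]},
  ],
)

```text
time: 7.02
tcp_pos: [611.4, -179.9, 64.3]
tool_rot: [180.0, 0.0, 90.0]
force: [-3.6, -1.6, 7.9]
width: 0.758
grasp_force: 35.4
```

apply_moves(
  rows=[
    {"xyz": [0, 0, 0], "angular": [0, 0, 0]},
    {"xyz": [0, 0, 0], "angular": [0, 0, 0]},
    {"xyz": [0, 0, 0], "angular": [0, 0, 0]},
  ],
  jaw=1,
)

```text
time: 7.4
tcp_pos: [611.2, -179.4, 63.6]
tool_rot: [-180.0, -0.0, 90.0]
force: [1.1, -0.2, 0.1]
width: 1.001
grasp_force: 0.0
```

apply_moves(
  rows=[
    {"xyz": [0, 0, 0.015], "angular": [0, 0, 0]},
    {"xyz": [0, 0, 0.03], "angular": [0, 0, 0]},
    {"xyz": [0, 0, 0.05], "angular": [0, 0, 0]},
    {"xyz": [0, 0, 0.03], "angular": [0, 0, 0]},
  ],
)

```text
time: 7.9
tcp_pos: [611.7, -180.0, 192.2]
tool_rot: [179.8, 0.0, 90.0]
force: [-0.2, -0.7, -1.0]
width: 1.005
grasp_force: 0.0
```

apply_moves(
  rows=[
    {"xyz": [-0.017, -0.047, 0], "angular": [0, 0, 0]},
    {"xyz": [-0.017, -0.047, 0], "angular": [0, 0, 0]},
    {"xyz": [-0.017, -0.047, 0], "angular": [0, 0, 0]},
    {"xyz": [-0.017, -0.047, -0.03], "angular": [0, 0, 0]},
    {"xyz": [-0.017, -0.046, -0.04], "angular": [0, 0, 0]},
  ],
)

```text
time: 8.52
tcp_pos: [526.5, -414.8, 120.5]
tool_rot: [179.9, 0.1, 90.0]
force: [1.3, 0.0, -0.6]
width: 0.996
grasp_force: 0.0
```

apply_moves(
  rows=[
    {"xyz": [0, 0, -0.02], "angular": [0, 0, 0]},
    {"xyz": [0, 0, 0], "angular": [0, 0, 0]},
  ],
)

```text
time: 8.78
tcp_pos: [526.2, -412.3, 98.7]
tool_rot: [-179.9, -0.1, 90.0]
force: [0.1, 0.9, 0.7]
width: 0.997
grasp_force: 0.0
```

Run:
```python
from h import *
s=arm.read_state();print(s["tcp_pos"])
cm=arm.camera_model("wrist");im=arm.get_image("wrist")
for d in arm.trace("beaker_66","wrist")[:3]:
    m=d["mask"];x,e=fit(m,cm,50,66,[526,-414]);print(round(d["conf"],2),x,e)
arm.get_image("top");cm=arm.camera_model("top")
for d in arm.trace("beaker_98","top")[:5]:
    m=d["mask"];ys,xs=np.nonzero(m);px=[xs.mean(),ys.mean()]
    if np.hypot(*(proj([[611,-180,70]],cm)[0]-px))<25: print("98:",fit(m,cm,66,98,[611,-180],16))
```

```text
[ 526.22979843 -412.28875655   98.65666303]
0.96 [ 526.39460945 -412.91938686] 0.02793598175048828
98: (array([ 611.33074951, -182.36795044]), np.float64(0.03410041332244873))
```

apply_moves(
  rows=[
    {"xyz": [0, -0.001, -0.03], "angular": [0, 0, 0]},
    {"xyz": [0, 0, -0.03], "angular": [0, 0, 0]},
    {"xyz": [0, 0, -0.02], "angular": [0, 0, 0]},
    {"xyz": [0, 0, 0], "angular": [0, 0, 0]},
  ],
)

```text
time: 9.48
tcp_pos: [526.3, -413.4, 18.7]
tool_rot: [-179.9, -0.0, 90.0]
force: [0.6, -0.2, 1.4]
width: 0.997
grasp_force: 0.0
```

apply_moves(
  rows=[
    {"xyz": [0, 0, 0], "angular": [0, 0, 0]},
    {"xyz": [0, 0, 0], "angular": [0, 0, 0]},
    {"xyz": [0, 0, 0], "angular": [0, 0, 0]},
    {"xyz": [0, 0, 0], "angular": [0, 0, 0]},
  ],
  jaw=0,
  squeeze=25,
)

```text
time: 9.98
tcp_pos: [526.9, -414.4, 20.6]
tool_rot: [179.9, 0.0, 90.0]
force: [-2.0, 0.6, 7.0]
width: 0.583
grasp_force: 25.0
```

apply_moves(
  rows=[
    {"xyz": [0, 0, 0.02], "angular": [0, 0, 0]},
    {"xyz": [0, 0, 0.045], "angular": [0, 0, 0]},
    {"xyz": [0, 0.01, 0.05], "angular": [0, 0, 0]},
    {"xyz": [0.008, 0.03, 0.02], "angular": [0, 0, 0]},
    {"xyz": [0.01, 0.05, 0], "angular": [0, 0, 0]},
  ],
)

```text
time: 10.6
tcp_pos: [544.9, -325.0, 157.8]
tool_rot: [179.8, 0.1, 89.9]
force: [0.7, 0.9, -2.8]
width: 0.589
grasp_force: 26.6
```

apply_moves(
  rows=[
    {"xyz": [0.01, 0.05, 0], "angular": [0, 0, 0]},
    {"xyz": [0.01, 0.05, 0], "angular": [0, 0, 0]},
    {"xyz": [0.01, 0.05, 0], "angular": [0, 0, 0]},
    {"xyz": [0.01, 0.05, 0], "angular": [0, 0, 0]},
    {"xyz": [0.01, 0.05, 0], "angular": [0, 0, 0]},
  ],
)

```text
time: 11.22
tcp_pos: [594.8, -72.4, 155.9]
tool_rot: [179.9, -0.0, 90.0]
force: [0.5, -0.5, -1.3]
width: 0.585
grasp_force: 26.6
```

apply_moves(
  rows=[
    {"xyz": [0.01, 0.05, -0.02], "angular": [0, 0, 0]},
    {"xyz": [0.006, 0.04, -0.04], "angular": [0, 0, 0]},
    {"xyz": [0, 0.014, -0.04], "angular": [0, 0, 0]},
    {"xyz": [0, 0, -0.01], "angular": [0, 0, 0]},
    {"xyz": [0, 0, 0], "angular": [0, 0, 0]},
  ],
)

```text
time: 11.85
tcp_pos: [610.9, 28.6, 45.5]
tool_rot: [180.0, 0.0, 89.9]
force: [0.1, -0.8, -0.6]
width: 0.581
grasp_force: 26.7
```

apply_moves(
  rows=[
    {"xyz": [0.0003, 0.0015, -0.005], "angular": [0, 0, 0]},
    {"xyz": [0, 0, -0.003], "angular": [0, 0, 0]},
    {"xyz": [0, 0, 0], "angular": [0, 0, 0]},
  ],
)

```text
time: 12.22
tcp_pos: [611.0, 31.2, 36.7]
tool_rot: [180.0, -0.0, 90.0]
force: [0.3, 0.0, -0.7]
width: 0.585
grasp_force: 26.7
```

apply_moves(
  rows=[
    {"xyz": [0, 0, -0.0012], "angular": [0, 0, 0]},
    {"xyz": [0, 0, 0], "angular": [0, 0, 0]},
  ],
)

```text
time: 12.48
tcp_pos: [611.1, 31.3, 36.5]
tool_rot: [180.0, -0.0, 90.0]
force: [-7.7, -0.9, 21.1]
width: 0.588
grasp_force: 28.3
```

apply_moves(
  rows=[
    {"xyz": [0, 0, 0.0008], "angular": [0, 0, 0]},
    {"xyz": [0, 0, 0], "angular": [0, 0, 0]},
  ],
)

```text
time: 12.72
tcp_pos: [611.0, 31.3, 36.6]
tool_rot: [180.0, -0.0, 90.0]
force: [-2.6, 0.3, 10.2]
width: 0.587
grasp_force: 27.6
```

apply_moves(
  rows=[
    {"xyz": [0, 0, 0], "angular": [0, 0, 0]},
    {"xyz": [0, 0, 0], "angular": [0, 0, 0]},
    {"xyz": [0, 0, 0], "angular": [0, 0, 0]},
  ],
  jaw=1,
)

```text
time: 13.1
tcp_pos: [610.7, 31.5, 35.8]
tool_rot: [-180.0, 0.0, 90.0]
force: [0.1, 0.3, 1.5]
width: 0.999
grasp_force: 0.0
```

apply_moves(
  rows=[
    {"xyz": [0, 0, 0.015], "angular": [0, 0, 0]},
    {"xyz": [0, 0, 0.03], "angular": [0, 0, 0]},
    {"xyz": [0, 0, 0.045], "angular": [0, 0, 0]},
    {"xyz": [-0.03, -0.01, 0.01], "angular": [0, 0, 0]},
    {"xyz": [-0.05, -0.018, 0], "angular": [0, 0, 0]},
  ],
)

```text
time: 13.72
tcp_pos: [531.1, 3.5, 137.6]
tool_rot: [179.8, -0.0, 90.1]
force: [0.6, -1.0, 0.0]
width: 1.0
grasp_force: 0.0
```

apply_moves(
  rows=[
    {"xyz": [-0.045, -0.016, -0.02], "angular": [0, 0, 0]},
    {"xyz": [-0.015, -0.004, -0.02], "angular": [0, 0, 0]},
    {"xyz": [0, 0, 0], "angular": [0, 0, 0]},
  ],
)

```text
time: 14.1
tcp_pos: [469.9, -16.7, 96.1]
tool_rot: [-179.9, -0.0, 90.0]
force: [-0.2, 0.4, 0.4]
width: 0.995
grasp_force: 0.0
```

Run:
```python
from h import *
s=arm.read_state();print(s["tcp_pos"])
cm=arm.camera_model("wrist");im=arm.get_image("wrist");cv2.imwrite("pics/w3.png",im[...,::-1])
for d in arm.trace("beaker_50","wrist")[:4]:
    m=d["mask"];ys,xs=np.nonzero(m);print(round(d["conf"],2),xs.mean(),ys.mean(),m.sum(),proj([[471,-17.5,30]],cm))
    x,e=fit(m,cm,42,50,[471,-17.5]);print(x,e)
    x,e=fit(m,cm,50,66,[611,31],16);print("66",x,e)
```

```text
[469.89283487 -16.66974786  96.05214456]
0.85 455.54404945904173 410.145285935085 647 [[281.45735505 225.73535529]]
[471.  -17.5] 1.0
66 [611.  31.] 1.0
0.77 513.0664501913487 161.4436970891801 8623 [[281.45735505 225.73535529]]
[471.  -17.5] 1.0
66 [612.87637834  32.75262341] 0.01385188102722168
0.74 282.2189762150982 226.19674250258532 3868 [[281.45735505 225.73535529]]
[471.62713282 -16.17084274] 0.04474514722824097
66 [611.  31.] 1.0
```

View pics/w3.png

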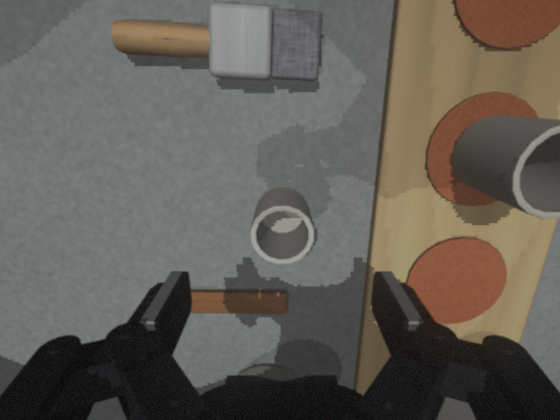

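The wrist view shows beaker_50 clear at (282,226), with the rib and brush out of the way of the fingers. Beaker_66 stands on disc 2.

apply_moves(
  rows=[
    {"xyz": [0.0012, 0, -0.03], "angular": [0, 0, 0]},
    {"xyz": [0, 0, -0.035], "angular": [0, 0, 0]},
    {"xyz": [0, 0, -0.018], "angular": [0, 0, 0]},
    {"xyz": [0, 0, 0], "angular": [0, 0, 0]},
  ],
)

```text
time: 14.7
tcp_pos: [472.6, -16.4, 12.6]
tool_rot: [-179.9, 0.0, 90.0]
force: [-0.5, -0.9, 0.4]
width: 0.998
grasp_force: 0.0
```

apply_moves(
  rows=[
    {"xyz": [0, 0, 0], "angular": [0, 0, 0]},
    {"xyz": [0, 0, 0], "angular": [0, 0, 0]},
    {"xyz": [0, 0, 0], "angular": [0, 0, 0]},
    {"xyz": [0, 0, 0], "angular": [0, 0, 0]},
  ],
  jaw=0,
  squeeze=22,
)

```text
time: 15.2
tcp_pos: [472.5, -16.3, 13.7]
tool_rot: [179.9, -0.0, 90.0]
force: [-1.6, 0.7, 11.7]
width: 0.48
grasp_force: 21.0
```

apply_moves(
  rows=[
    {"xyz": [0, 0, 0.02], "angular": [0, 0, 0]},
    {"xyz": [0, 0, 0.045], "angular": [0, 0, 0]},
    {"xyz": [0, 0.02, 0.035], "angular": [0, 0, 0]},
    {"xyz": [0, 0.045, 0], "angular": [0, 0, 0]},
    {"xyz": [0.03, 0.045, 0], "angular": [0, 0, 0]},
  ],
)

```text
time: 15.82
tcp_pos: [501.5, 95.0, 114.1]
tool_rot: [180.0, -0.1, 90.0]
force: [0.8, -0.4, -1.3]
width: 0.479
grasp_force: 23.2
```

apply_moves(
  rows=[
    {"xyz": [0.04, 0.03, 0], "angular": [0, 0, 0]},
    {"xyz": [0.04, 0.011, -0.02], "angular": [0, 0, 0]},
    {"xyz": [0.03, 0, -0.03], "angular": [0, 0, 0]},
    {"xyz": [0, 0, -0.025], "angular": [0, 0, 0]},
    {"xyz": [0, 0, 0], "angular": [0, 0, 0]},
  ],
)

```text
time: 16.45
tcp_pos: [610.9, 134.2, 36.6]
tool_rot: [-179.8, 0.1, 90.0]
force: [-1.6, -0.5, 0.1]
width: 0.477
grasp_force: 23.1
```

Run:
```python
from h import *
s=arm.read_state();print(s["tcp_pos"],s["force"])
for cam in("wrist","top"):
  cm=arm.camera_model(cam);im=arm.get_image(cam)
  for d in arm.trace("disc_1",cam)[:6]:
    ys,xs=np.nonzero(d["mask"]);px=np.array([xs.mean(),ys.mean()])
    r=minimize(lambda p:((proj([[*p,16]],cm)[0]-px)**2).sum(),[607,30],method="Nelder-Mead").x
    print(cam,"disc",round(d["conf"],2),np.round(px,1),d["mask"].sum(),np.round(r,1))
```

```text
[610.88826183 134.16851537  36.55557559] [-1.62595394 -0.46528945  0.06028207]
wrist disc 0.61 [284.6 220.9] 7635 [613.6 155. ]
wrist disc 0.59 [282.3 363.2] 1692 [612.5  55.2]
top disc 0.78 [223.1 175.6] 273 [607.9 112.2]
top disc 0.66 [297.8 172.6] 743 [610.2 -73.8]
top disc 0.61 [257.5 178. ] 339 [599.3  26.9]
top disc 0.49 [218.4 172.3] 64 [616.7 123.9]
top disc 0.48 [330.9 175.2] 180 [ 601.1 -156. ]
```

apply_moves(
  rows=[
    {"xyz": [0.0008, 0.0005, -0.003], "angular": [0, 0, 0]},
    {"xyz": [0, 0, -0.002], "angular": [0, 0, 0]},
    {"xyz": [0, 0, 0], "angular": [0, 0, 0]},
  ],
)

```text
time: 17.02
tcp_pos: [612.6, 135.0, 32.8]
tool_rot: [-180.0, 0.0, 90.0]
force: [-0.6, 0.2, -0.8]
width: 0.482
grasp_force: 23.1
```

apply_moves(
  rows=[
    {"xyz": [0, 0, -0.0012], "angular": [0, 0, 0]},
    {"xyz": [0, 0, 0], "angular": [0, 0, 0]},
  ],
)

```text
time: 17.27
tcp_pos: [612.7, 135.0, 31.6]
tool_rot: [-180.0, 0.0, 90.0]
force: [1.4, 0.3, -0.9]
width: 0.482
grasp_force: 23.1
```

apply_moves(
  rows=[
    {"xyz": [0, 0, -0.0012], "angular": [0, 0, 0]},
    {"xyz": [0, 0, 0], "angular": [0, 0, 0]},
  ],
)

```text
time: 17.52
tcp_pos: [612.7, 135.0, 30.3]
tool_rot: [-180.0, 0.0, 90.0]
force: [-0.3, 0.2, -0.3]
width: 0.479
grasp_force: 23.1
```

apply_moves(
  rows=[
    {"xyz": [0, 0, -0.0008], "angular": [0, 0, 0]},
    {"xyz": [0, 0, 0], "angular": [0, 0, 0]},
  ],
)

```text
time: 17.77
tcp_pos: [612.8, 135.0, 29.8]
tool_rot: [180.0, -0.0, 90.0]
force: [-1.2, -0.7, 3.1]
width: 0.478
grasp_force: 23.5
```

apply_moves(
  rows=[
    {"xyz": [0, 0, 0], "angular": [0, 0, 0]},
    {"xyz": [0, 0, 0], "angular": [0, 0, 0]},
    {"xyz": [0, 0, 0], "angular": [0, 0, 0]},
  ],
  jaw=1,
)

```text
time: 18.15
tcp_pos: [612.7, 135.0, 29.6]
tool_rot: [-180.0, 0.0, 90.0]
force: [-1.5, 0.4, -0.5]
width: 1.0
grasp_force: 0.0
```

apply_moves(
  rows=[
    {"xyz": [0, 0, 0.015], "angular": [0, 0, 0]},
    {"xyz": [0, 0, 0.03], "angular": [0, 0, 0]},
    {"xyz": [0, 0.01, 0.04], "angular": [0, 0, 0]},
    {"xyz": [-0.008, 0.041, 0.025], "angular": [0, 0, 0]},
    {"xyz": [-0.011, 0.05, 0], "angular": [0, 0, 0]},
  ],
)

```text
time: 18.77
tcp_pos: [595.0, 236.6, 143.2]
tool_rot: [179.8, -0.1, 89.9]
force: [-0.2, 1.1, -0.9]
width: 1.003
grasp_force: 0.0
```

apply_moves(
  rows=[
    {"xyz": [-0.011, 0.05, 0], "angular": [0, 0, 0]},
    {"xyz": [-0.011, 0.05, 0], "angular": [0, 0, 0]},
    {"xyz": [-0.011, 0.05, 0], "angular": [0, 0, 0]},
    {"xyz": [-0.009, 0.03, -0.02], "angular": [0, 0, 0]},
    {"xyz": [0, 0, 0], "angular": [0, 0, 0]},
  ],
)

```text
time: 19.4
tcp_pos: [549.6, 418.6, 118.9]
tool_rot: [-179.9, 0.0, 90.2]
force: [-0.4, 0.1, -0.3]
width: 1.002
grasp_force: 0.0
```

Run:
```python
from h import *
s=arm.read_state();print(s["tcp_pos"])
cm=arm.camera_model("wrist");im=arm.get_image("wrist")
for d in arm.trace("beaker_82","wrist")[:4]:
    m=d["mask"];ys,xs=np.nonzero(m);print(round(d["conf"],2),xs.mean(),ys.mean(),m.sum(),proj([[551.8,416,45]],cm))
    x,e=fit(m,cm,58,82,[551.8,416]);print(x,e)
```

```text
[549.60902054 418.62672667 118.90402083]
0.73 282.72776246554747 230.6346780255575 7982 [[283.02601764 223.86231   ]]
[551.43761009 417.31017245] 0.021285057067871094
```

apply_moves(
  rows=[
    {"xyz": [0, 0, -0.03], "angular": [0, 0, 0]},
    {"xyz": [0, 0, 0], "angular": [0, 0, 0]},
  ],
)

```text
time: 19.75
tcp_pos: [551.7, 414.2, 89.0]
tool_rot: [-179.9, 0.1, 89.9]
force: [-0.1, 0.1, 1.3]
width: 0.994
grasp_force: 0.0
```

apply_moves(
  rows=[
    {"xyz": [0, 0.0015, -0.03], "angular": [0, 0, 0]},
    {"xyz": [0, 0, -0.029], "angular": [0, 0, 0]},
    {"xyz": [0, 0, 0], "angular": [0, 0, 0]},
    {"xyz": [0, 0, 0], "angular": [0, 0, 0]},
  ],
)

```text
time: 20.25
tcp_pos: [552.9, 417.5, 32.8]
tool_rot: [179.9, -0.1, 90.0]
force: [-0.1, 0.4, 1.8]
width: 1.0
grasp_force: 0.0
```

apply_moves(
  rows=[
    {"xyz": [0, 0, 0], "angular": [0, 0, 0]},
    {"xyz": [0, 0, 0], "angular": [0, 0, 0]},
    {"xyz": [0, 0, 0], "angular": [0, 0, 0]},
    {"xyz": [0, 0, 0], "angular": [0, 0, 0]},
  ],
  jaw=0,
  squeeze=28,
)

```text
time: 20.75
tcp_pos: [552.1, 417.9, 32.1]
tool_rot: [180.0, -0.1, 90.0]
force: [-3.1, -1.7, 8.9]
width: 0.662
grasp_force: 28.6
```

apply_moves(
  rows=[
    {"xyz": [0, 0, 0.02], "angular": [0, 0, 0]},
    {"xyz": [0, 0, 0.04], "angular": [0, 0, 0]},
    {"xyz": [0, -0.01, 0.045], "angular": [0, 0, 0]},
    {"xyz": [0.004, -0.032, 0.015], "angular": [0, 0, 0]},
    {"xyz": [0.006, -0.05, 0], "angular": [0, 0, 0]},
  ],
)

```text
time: 21.38
tcp_pos: [562.1, 326.2, 153.5]
tool_rot: [179.9, -0.1, 90.2]
force: [1.5, -0.2, -2.3]
width: 0.665
grasp_force: 30.9
```

apply_moves(
  rows=[
    {"xyz": [0.006, -0.05, 0], "angular": [0, 0, 0]},
    {"xyz": [0.006, -0.05, 0], "angular": [0, 0, 0]},
    {"xyz": [0.006, -0.05, 0], "angular": [0, 0, 0]},
    {"xyz": [0.006, -0.05, 0], "angular": [0, 0, 0]},
    {"xyz": [0.006, -0.05, 0], "angular": [0, 0, 0]},
  ],
)

```text
time: 22.0
tcp_pos: [592.0, 73.9, 152.1]
tool_rot: [179.9, -0.0, 90.0]
force: [0.0, -0.9, -1.5]
width: 0.667
grasp_force: 30.8
```

apply_moves(
  rows=[
    {"xyz": [0.006, -0.05, 0], "angular": [0, 0, 0]},
    {"xyz": [0.006, -0.05, 0], "angular": [0, 0, 0]},
    {"xyz": [0.006, -0.04, 0], "angular": [0, 0, 0]},
    {"xyz": [0.001, -0.01, 0], "angular": [0, 0, 0]},
    {"xyz": [0, 0, 0], "angular": [0, 0, 0]},
  ],
)

```text
time: 22.62
tcp_pos: [610.8, -74.7, 151.4]
tool_rot: [180.0, -0.0, 90.0]
force: [1.3, 1.4, -1.6]
width: 0.663
grasp_force: 30.8
```

apply_moves(
  rows=[
    {"xyz": [0, 0.0005, -0.035], "angular": [0, 0, 0]},
    {"xyz": [0, 0, -0.035], "angular": [0, 0, 0]},
    {"xyz": [0, 0, -0.02], "angular": [0, 0, 0]},
    {"xyz": [0, 0, -0.007], "angular": [0, 0, 0]},
    {"xyz": [0, 0, 0], "angular": [0, 0, 0]},
  ],
)

```text
time: 23.25
tcp_pos: [611.1, -73.7, 54.2]
tool_rot: [180.0, 0.0, 90.0]
force: [-0.1, -0.2, -1.4]
width: 0.667
grasp_force: 30.8
```

apply_moves(
  rows=[
    {"xyz": [0, 0, -0.002], "angular": [0, 0, 0]},
    {"xyz": [0, 0, 0], "angular": [0, 0, 0]},
  ],
)

```text
time: 23.5
tcp_pos: [611.1, -74.0, 52.3]
tool_rot: [180.0, -0.0, 90.0]
force: [-0.4, -0.1, -2.1]
width: 0.665
grasp_force: 30.8
```

apply_moves(
  rows=[
    {"xyz": [0, 0, -0.0015], "angular": [0, 0, 0]},
    {"xyz": [0, 0, -0.0012], "angular": [0, 0, 0]},
    {"xyz": [0, 0, 0], "angular": [0, 0, 0]},
  ],
)

```text
time: 23.88
tcp_pos: [610.7, -74.0, 48.9]
tool_rot: [-180.0, 0.0, 90.0]
force: [0.1, -0.0, -2.2]
width: 0.66
grasp_force: 30.8
```

apply_moves(
  rows=[
    {"xyz": [0, 0, -0.001], "angular": [0, 0, 0]},
    {"xyz": [0, 0, 0], "angular": [0, 0, 0]},
  ],
)

```text
time: 24.12
tcp_pos: [610.8, -74.0, 48.1]
tool_rot: [180.0, -0.0, 90.0]
force: [-1.6, -0.7, 1.5]
width: 0.664
grasp_force: 31.0
```

Contact. I release, lift, move clear and check.

apply_moves(
  rows=[
    {"xyz": [0, 0, 0], "angular": [0, 0, 0]},
    {"xyz": [0, 0, 0], "angular": [0, 0, 0]},
    {"xyz": [0, 0, 0], "angular": [0, 0, 0]},
  ],
  jaw=1,
)

```text
time: 24.5
tcp_pos: [610.8, -74.0, 48.0]
tool_rot: [-180.0, 0.0, 90.0]
force: [-0.1, -0.1, 0.3]
width: 1.003
grasp_force: 0.0
```

apply_moves(
  rows=[
    {"xyz": [0, 0, 0.015], "angular": [0, 0, 0]},
    {"xyz": [0, 0, 0.03], "angular": [0, 0, 0]},
    {"xyz": [0, 0, 0.05], "angular": [0, 0, 0]},
    {"xyz": [0, 0, 0.05], "angular": [0, 0, 0]},
    {"xyz": [-0.03, 0, 0.03], "angular": [0, 0, 0]},
  ],
)

```text
time: 25.12
tcp_pos: [581.8, -74.2, 226.3]
tool_rot: [179.8, 0.0, 90.0]
force: [-1.0, 0.7, 0.1]
width: 1.0
grasp_force: 0.0
```

apply_moves(
  rows=[
    {"xyz": [-0.05, 0.01, 0.02], "angular": [0, 0, 0]},
    {"xyz": [-0.05, 0.02, 0.02], "angular": [0, 0, 0]},
    {"xyz": [-0.05, 0.02, 0], "angular": [0, 0, 0]},
    {"xyz": [-0.03, 0.02, 0], "angular": [0, 0, 0]},
    {"xyz": [0, 0, 0], "angular": [0, 0, 0]},
  ],
)

```text
time: 25.75
tcp_pos: [399.4, -3.0, 264.0]
tool_rot: [179.9, -0.1, 90.1]
force: [0.7, 0.3, 0.6]
width: 1.0
grasp_force: 0.0
```

Run:
```python
from h import *
s=arm.read_state();print(s["tcp_pos"],s["time"])
T={98:(611,-179.5),82:(611,-74.5),66:(611,30.5),50:(612,134.5)}
for cam in("top","side","wrist"):
    cm=arm.camera_model(cam);im=arm.get_image(cam);cv2.imwrite(f"pics/end_{cam}.png",im[...,::-1])
    for d in arm.trace("beaker_50",cam)[:6]:
        m=d["mask"];ys,xs=np.nonzero(m)
        for H,q in T.items():
            if np.hypot(*(proj([[*q,16+H/2]],cm)[0]-[xs.mean(),ys.mean()]))<(15 if cam!="wrist" else 30):
                x,e=fit(m,cm,S[H],H,q,16);print(cam,H,np.round(x,1),round(e,3))
```

```text
[399.36449908  -3.0090413  263.99760958] 25.75
top 82 [611.8 -75.8] 0.054
top 98 [ 611. -182.] 0.03
top 50 [613.  134.8] 0.078
top 66 [610.6  30.9] 0.104
side 98 [ 611.2 -182.6] 0.042
side 82 [611.9 -75.9] 0.037
side 50 [614.9 135. ] 0.093
wrist 82 [612.1 -75.1] 0.027
wrist 50 [613.3 135.2] 0.035
wrist 98 [ 611.1 -178.3] 0.43
wrist 66 [612.3  32.7] 0.042
```

View pics/end_side.png

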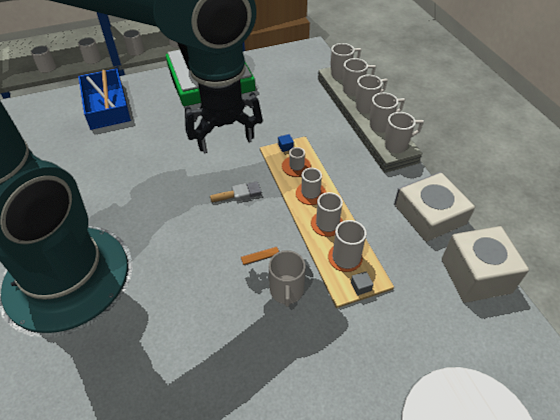

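View pics/end_wrist.png

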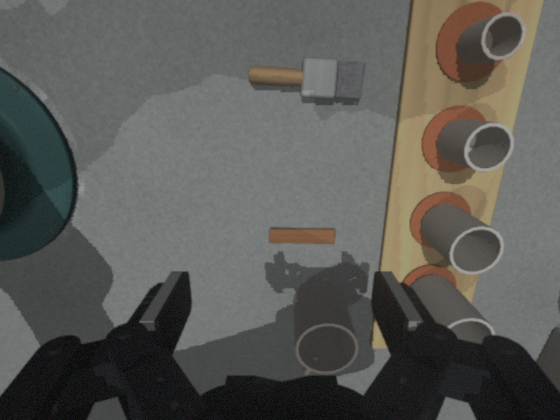

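The side view shows all four beakers upright on their discs in order: blue-end one at (297,158), then (312,184), (330,212), and (349,243) at the grey end. The mug is still at (287,275). The fits put every beaker within about 2.5 mm of its disc centre, so I hand in.

```bash
python3 -c "
from bench import arm
print(arm.hand_in())"
```

```text
the job is handed in; nothing more can be done
None
```

I stood the four beakers upright on the discs in size order, smallest by the blue block and largest by the grey one, each within about 2.5 mm of its disc centre. The mug was not touched, and I handed the job in at about 26 s; no verdict came back.

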